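# Fit the platen onto the citrus press

### The arm

A 7-joint arm with a two-finger parallel gripper is mounted at the origin on the work surface. World frame = base frame: x ahead of the robot, y to its left, z up, the work surface at z = 0. Lengths are in m, angles in rad, forces in N, time in s.
With the tool pointing down it reaches from about 0.35 to 0.9 m from the base axis. Payload 8.1 kg.
Tool frame: the origin (TCP) lies at the very end of the fingers, on their centre line; the grasp point (between the pads) lies 19 mm behind it; z points along the fingers, y is the direction in which the jaws open and shut (so a half turn about z gives the same grasp; the last joint's range is limited). The gripper opens to 85 mm and grips with 20 to 120 N. Pads are 22 mm wide; open, the fingers measure 114 mm over their backs; the gripper's body (76 mm by 85 mm) begins 54 mm behind the grasp point. The pads swing forward as they close: fully open they stand 13 mm farther back than shut.
Start: joints at [-1.413, 0.434, 0.025, 1.573, -0.012, 1.134, -0.075], TCP at [0.161, 0.604, 0.231] pointing down, gripper open.
Joint ranges: [-2.62, 2.62], [-0.44, 2.09], [-1.27, 1.32], [0.08, 2.57], [-1.32, 4.46], [0.12, 2], [-2.74, 2.74]. Speed limits (rad/s): [2.22, 2.22, 3.01, 3.01, 3.14, 3.14, 3.14].

### API

Orientations are given as a unit quaternion [x, y, z, w].
In Python, from plant import telemetry, capture, camera_params, r gives the robot as it stands.
- The arm moves only by the tool send_rows, never from a script. Its argument "targets" is a list of rows, each a list of 7 numbers: the opening, from 0 (shut) to 1 (fully open), then the shift along the tool's x, y, z in m, then the turn, a rotation vector about the tool's x, y, z in degrees. In form: [[gripper, x, y, z, rx, ry, rz], ...]. A call has exactly 10 rows; each row is the pose to reach, as a shift and turn from the pose measured when the call began, along the tool's axes at that moment; what a row does not reach only later rows make up. A row lasts 1/8 s, in which the tool goes at most 62.5 mm and 10.7 degrees, less where a joint would pass 70% of its speed; a pose out of reach is approached as far as the arm can. A call with a gripper value outside its range is refused whole. The fingers move at their own pace and stop on an object; "grip_force" is the grip in N (left out, the last holds). Time passes only in rows, so rows that repeat a pose let the fingers close, or fill a call up. It gives the time, the measured TCP pose, the force and the opening at its end, in the units of the state.
- telemetry.observe(): the state, without advancing time (a new reading comes with each control period).
- capture(name): name is "scene" or "top" or "wrist"; returns the picture (384x512x3 uint8, blue, green, red); there is no depth.
- camera_params(name): a dict with "camera_matrix" (3x3 intrinsics, pixels), "T" (4x4, takes a point from camera to world coordinates). Camera axes: x right, y down, z forward; pixel columns grow to the right and rows downward; lengths in m; the calibration is good to about 2 mm. A picture is of the moment at which its call begins: read the wrist's pose just before it. camera_params takes no time and is no camera call; for the wrist camera it gives the pose at the moment of the call.
- r.finish_job(): hands the job in, once; it reports no verdict.
The state is a dict: "clock": time; "joints": joint angles; "dq": joint speeds; "effort": joint torques, N m; "eef_pos": TCP position; "tcp_rot": TCP orientation; "contact_force": force on the tool from outside, world axes, zero at the start; "moment": the same for the moment, N m; "width": finger opening in m.
Only numpy, scipy, OpenCV 4.12 (cv2) and the standard library are available. Lean on these libraries where they do the work, as an engineer would, in place of code of your own. Each camera call takes 0.05 s, during which the arm holds its last target. There are 200 camera calls.

### The job

Lift the press platen straight up out of its storage block, keep it level, and lower it gently over the tall rod of the citrus press until it is fully home in the pot. Guide it down the rod in the grip, do not let it drop, then let go and leave the other things on the table where they are.

Things in the scene. Friction and masses are not known exactly. Their poses are not given: they have to be found in the camera images.
- platen: Steel press platen, 0.25 to 0.5 kg: round disc 90 mm across, 8 mm thick, guide sleeve below it 28 mm outside, 40 mm long, one bore 18.6 mm wide through both. Origin: on the bore axis at the sleeve's lower end, z up the bore; disc from z = 40 to 48 mm. Black handle leaning out to -x. Starts upright, sleeve in the block's well, handle roughly away from the robot. Its final yaw is free.
- platen_grip (a point): Middle of the platen's handle, at (-40, 0, 79) mm in the platen's frame (same axes). The flat handle, 14 mm thick along y, 22 mm wide, 52 mm long, rises from the disc top along (-0.5, 0, 0.866), 30 degrees off the bore; this point is 36 mm up it. Grip it along y, tool leaning with it: once on the rod, an upright gripper would strike the rod.
- press: Citrus press: round steel pot fixed to the table, 124 mm outside, 116 mm inside, rim 50 mm high. Origin: centre of its underside, z up; inner floor at z = 8 mm. On the floor, near the centre, stands the fixed upright rod. Platen home: sleeve standing on the floor, platen origin 8 mm above this origin, disc about level with the rim.
- pot_top (a point): Point on the pot's centre line at the height of the rod's tip, 176 mm above the press origin. The steel rod is 16 mm thick, with a flat tip 14 mm across and a taper 3 mm long. It is upright but stands on a locked eccentric foot, its axis 5 mm off this line, in a direction that differs each time and that no reading tells: find it by touch (it stops the sleeve, or its taper pushes the bore sideways) or by sight.
- stand: White square storage block fixed to the table, 80 x 80 mm, 50 mm high, with one central round well 30.4 mm wide and 46 mm deep. Origin: centre of its underside. At the start the platen's disc rests on its top, platen origin 10 mm above the block's origin and on its centre.
- pump_a: Bystander, leave alone: amber pump bottle with white pump head, 46 mm across, 151 mm tall. Origin: centre of its underside.
- pump_b: Bystander, leave alone: a second amber pump bottle, same size. Origin: centre of its underside.
- jar: Bystander, leave alone: green glass jar with white cap, 54 mm across, 62 mm tall. Origin: centre of its underside.
- bowl: Bystander, leave alone: white china bowl, 100 mm across, 42 mm tall. Origin: centre of its underside.
- cup: Bystander, leave alone: clear plastic cup, 68 mm across, 55 mm tall. Origin: centre of its underside.
- dish: Bystander, leave alone: clear glass bowl, 110 mm across, 40 mm tall. Origin: centre of its underside.
- spatula: Bystander, leave alone: spatula, 200 mm long, lying flat. Origin: its middle.
Mind the look-alikes: they are no part of the job. What is shaped like the platen but green or orange is not meant.

How it is judged:
By the outcome, as a careful person would: the job done as asked, in the order asked, and still so for the second after the job is handed in, with the robot touching nothing.
It also fails if it takes over 54 s, if anything falls off the work surface, if the arm or the gripper's body presses on something with over 40 N, if the wrist force passes 120 N, or if a joint passes its speed limit or range.

## Working session

There is one attempt and no reset: what is moved stays moved. The work goes in short steps, Python scripts to look and compute and a tool call to move; the robot and the scene stay as the last step left them, time stands still between calls to the robot, and variables do not carry over. Pictures are saved under pics/ and viewed, about 8 in all and at most 12, crops included, and the job is handed in when it is done.

Besides the shell and the picture viewer there is one more tool, called as name(argument=value, ...), one argument or row to a line, values as JSON. send_rows: Moves the arm, as the interface text tells. Its arguments: {"type":"object","properties":{"targets":{"type":"array"},"grip_force":{"type":"number"}},"required":["targets"]}

```bash
mkdir -p pics; ls
python3 - <<'E'
from plant import telemetry,capture,camera_params
import cv2,numpy as np
print(telemetry.observe())
for n in("scene","top"):
    im=capture(n);cv2.imwrite(f"pics/{n}0.png",im);p=camera_params(n);print(n,np.round(p["camera_matrix"],1).tolist(),np.round(p["T"],4).tolist())
a=cv2.imread("pics/scene0.png");b=cv2.imread("pics/top0.png")
cv2.imwrite("pics/both0.png",cv2.resize(np.vstack([a,b]),None,fx=.78,fy=.78))
E
```

```text
pics
{'clock': 0.0, 'joints': array([-1.41258317,  0.43521903,  0.02497166,  1.57413399, -0.01163926,
        1.13398526, -0.075116  ]), 'dq': array([-1.04843042e-03,  5.13064855e-04, -3.71316326e-04, -1.01247740e-03,
       -8.86409217e-05, -2.49366326e-04,  2.59953370e-04]), 'effort': array([ 2.07615267e-04, -6.70488381e+01,  1.02483418e+00, -3.16192210e+01,
        1.54872250e-02,  1.26834313e-02,  1.75887106e-05]), 'eef_pos': array([0.16107485, 0.60334708, 0.23051412]), 'tcp_rot': array([ 1.30087629e-01,  9.91502178e-01, -7.98693009e-04, -4.97929444e-05]), 'contact_force': array([-0.87588942, -0.21273191, -0.4034069 ]), 'moment': array([ 0.00650767, -0.02172325, -0.03022923]), 'width': 0.08563592339757417}
scene [[451.2, 0.0, 250.8], [0.0, 451.2, 198.5], [0.0, 0.0, 1.0]] [[-0.5465, 0.6325, -0.5488, 1.2472], [0.8373, 0.4234, -0.3458, 0.4424], [0.0137, -0.6486, -0.761, 1.1324], [0.0, 0.0, 0.0, 1.0]]
top [[496.4, 0.0, 252.9], [0.0, 496.4, 190.4], [0.0, 0.0, 1.0]] [[0.0188, -0.9856, 0.1682, 0.3117], [-0.9998, -0.017, 0.012, -0.0267], [-0.009, -0.1684, -0.9857, 1.4598], [0.0, 0.0, 0.0, 1.0]]
```

View pics/scene0.png

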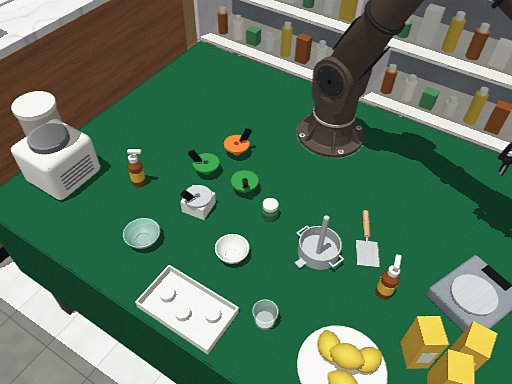

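View pics/top0.png

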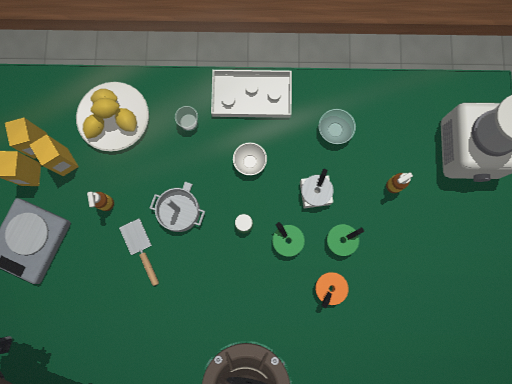

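Candidates: the steel-grey disc in a white block (top 317,191; scene 199,197), green discs (top 289,240 and 343,240) and an orange one (332,289). Only the grey one, in the white block, fits. The press is at top (177,210), scene (320,247). I'll confirm both in one enlarged crop.

Run:
```python
import cv2,numpy as np
a=cv2.imread("pics/scene0.png");b=cv2.imread("pics/top0.png")
def c(im,x,y,w=40,h=38): return cv2.resize(im[y-h:y+h,x-w:x+w],(400,300) if 0 else (400,int(400*h/w)),interpolation=cv2.INTER_CUBIC)[:300] if 0 else cv2.resize(im[y-30:y+30,x-40:x+40],(400,300),interpolation=cv2.INTER_CUBIC)
cv2.imwrite("pics/crops.png",np.vstack([np.hstack([c(a,199,200),c(a,320,240)]),np.hstack([c(b,317,190),c(b,177,210)])]))
```

```text
(no output)
```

View pics/crops.png

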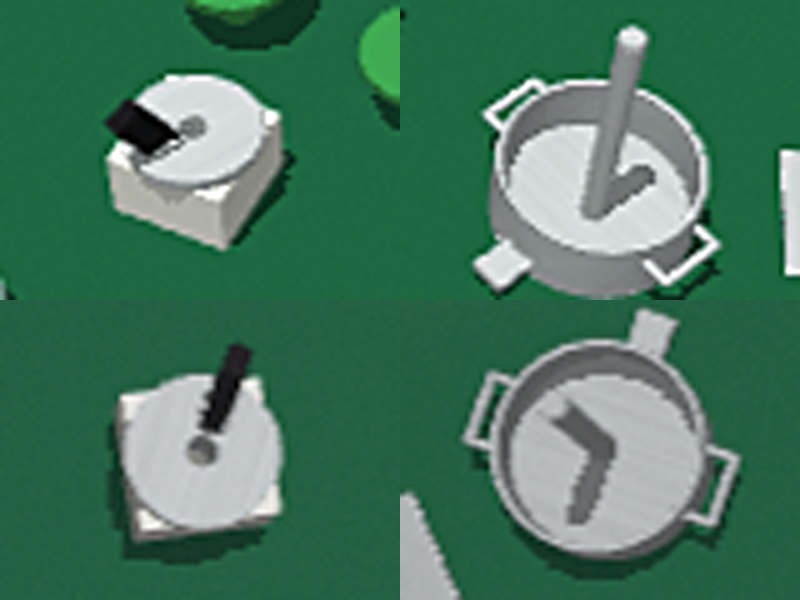

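The crop confirms it: the platen's bore is at top (317.4,190) with its handle pointing up in the image. The rod tip is at scene (326.4,217.6) and about top (169,200).

```bash
cat > h.py <<'E'
import numpy as np,cv2
from plant import telemetry,capture,camera_params
from scipy.spatial.transform import Rotation as R
def ray(p,u,v):
    d=p["T"][:3,:3]@np.linalg.inv(p["camera_matrix"])@[u,v,1.];return np.array(p["T"])[:3,3],d/np.linalg.norm(d)
def onz(p,u,v,z):
    o,d=ray(p,u,v);return o+d*(z-o[2])/d[2]
def tri(rs):
    A=sum(np.eye(3)-np.outer(d,d) for o,d in rs);b=sum((np.eye(3)-np.outer(d,d))@o for o,d in rs);return np.linalg.solve(A,b)
def proj(p,X):
    c=np.linalg.inv(p["T"])@np.append(X,1);q=p["camera_matrix"]@c[:3];return q[:2]/q[2]
E
python3 - <<'E'
from h import *
np.set_printoptions(precision=4,suppress=True)
s={n:camera_params(n) for n in("scene","top")}
S,T=s["scene"],s["top"]
print("bore",onz(T,317.4,190,.058),onz(S,159+192/5,170+127/5,.058))
print("handle base/tip T",onz(T,319,185.6,.06),onz(T,325,169.4,.103))
print("tip",tri([ray(T,169,200.4),ray(S,326.4,217.6)]),onz(S,326.4,217.6,.176),onz(T,169,200.4,.176))
print("rodbase",onz(S,319.4,252.4,.008),onz(T,178,210,.008))
for n,c,r in(("top",(177,210),30),("scene",(320,247),30)):
    im=cv2.imread(f"pics/{n}0.png");hsv=cv2.cvtColor(im,cv2.COLOR_BGR2HSV)
    m=(hsv[...,1]<70).astype(np.uint8)
    x0=c[0]-36;y0=c[1]-34
    m=m[y0:y0+68,x0:x0+72]
    k=cv2.morphologyEx(m,cv2.MORPH_OPEN,cv2.getStructuringElement(2,(15,15)))
    cs,_=cv2.findContours(k,0,1);q=max(cs,key=cv2.contourArea);e=cv2.fitEllipse(q)
    cx,cy=e[0][0]+x0,e[0][1]+y0;print(n,e,onz(s[n],cx,cy,.05),onz(s[n],cx,cy,.04))
# handle dark mask top
im=cv2.imread("pics/top0.png")[160:190,305:340];m=(im.max(2)<50);ys,xs=np.nonzero(m);print(len(xs),xs.mean()+305,ys.mean()+160,onz(T,xs.mean()+305,ys.mean()+160,.085))
w=camera_params("wrist");t=telemetry.observe();Tt=np.eye(4);Tt[:3,:3]=R.from_quat(t["tcp_rot"]).as_matrix();Tt[:3,3]=t["eef_pos"]
print(Tt);print(np.linalg.inv(Tt)@w["T"],w["camera_matrix"])
E
```

```text
bore [ 0.5553 -0.1941  0.058 ] [ 0.5548 -0.1922  0.058 ]
handle base/tip T [ 0.5678 -0.1985  0.06  ] [ 0.6062 -0.2101  0.103 ]
tip [0.4998 0.2112 0.1734] [0.5005 0.2142 0.176 ] [0.5005 0.2082 0.176 ]
rodbase [0.4991 0.2167 0.008 ] [0.497 0.211 0.008]
top ((35.895660400390625, 33.4739990234375), (43.059967041015625, 44.418392181396484), 118.99331665039062) [0.4931 0.2073 0.05  ] [0.4944 0.209  0.04  ]
scene ((35.0679817199707, 34.30715560913086), (43.395240783691406, 43.68653869628906), 63.05009460449219) [0.5119 0.2162 0.05  ] [0.5051 0.2141 0.04  ]
73 321.93150684931504 176.76712328767124 [ 0.5887 -0.2038  0.085 ]
[[-0.9662  0.258  -0.0002  0.1611]
 [ 0.258   0.9662 -0.0014  0.6034]
 [-0.0001 -0.0014 -1.      0.2306]
 [ 0.      0.      0.      1.    ]]
[[-0.0002 -0.9459 -0.3246  0.0854]
 [ 1.      0.     -0.0007  0.001 ]
 [ 0.0006 -0.3246  0.9459 -0.1413]
 [ 0.      0.      0.      1.    ]] [[332.3665   0.     255.8689]
 [  0.     332.3665 193.5933]
 [  0.       0.       1.    ]]
```

```bash
cat >> h.py <<'E'
def pose(az):   # tool leaning with the handle that points out at azimuth az
    a=np.radians(az);u=np.array([np.cos(a),np.sin(a),0]);k=np.array([0,0,1.])
    z=-.5*u-.8660254*k;x=-.8660254*u+.5*k;return np.c_[x,np.cross(z,x),z]
def tcp_for(o,az):  # platen origin -> TCP
    a=np.radians(az);u=np.array([np.cos(a),np.sin(a),0])
    return np.array(o)+.040*u+[0,0,.079]+.019*pose(az)[:,2]
def go(P,M):
    t=telemetry.observe();C=R.from_quat(t["tcp_rot"])
    print("shift mm",np.round(C.inv().apply(np.array(P)-t["eef_pos"])*1000,1),"rot",np.round((C.inv()*R.from_matrix(M)).as_rotvec(degrees=True),1),"tcp",np.round(t["eef_pos"],4),"F",np.round(t["contact_force"],1),"w",round(t["width"],4),"t",round(t["clock"],2))
E
python3 - <<'E'
from h import *
go(tcp_for([.498,.212,.207],23),pose(23))
E
```

```text
shift mm [-450.5 -272.6  -38.5] rot [  9.9  28.9 -37.1] tcp [0.1611 0.6034 0.2306] F [ 0.4  0.6 -0.3] w 0.0855 t 0.1
```

send_rows(
  targets=[
    [1,-45,-27,-4,1,2.9,-3.7],
    [1,-0.09,-0.054,-0.03,2,5.8,-7.4],
    [1,-0.135,-0.081,-0.03,3,8.7,-11.1],
    [1,-0.18,-0.108,-0.03,4,11.6,-14.8],
    [1,-0.225,-0.135,-0.03,5,14.5,-18.5],
    [1,-0.27,-0.162,-0.035,6,17.4,-22.2],
    [1,-0.315,-0.19,-0.038,7,20.3,-25.9],
    [1,-0.36,-0.218,-0.038,8,23.2,-29.6],
    [1,-0.405,-0.245,-0.038,9,26,-33.3],
    [1,-0.45,-0.273,-0.038,9.9,28.9,-37.1],
  ],
)

```text
clock: 1.35
eef_pos: [0.5264, 0.2223, 0.2687]
tcp_rot: [-0.194, 0.946, -0.052, -0.255]
contact_force: [0.6, 1.0, -0.1]
width: 0.0855
```

My first row was in millimetres by mistake, but the per-row limit capped it and the pose was reached cleanly. I'll keep to metres from here. Next, a close look at the press.

Run:
```python
from h import *
p=camera_params("wrist");im=capture("wrist");cv2.imwrite("pics/w1.png",im)
import pickle;pickle.dump(p,open("w1.pkl","wb"))
print(telemetry.observe()["joints"].round(2))
for c in ([.498,.212,.176],[.498,.212,.05]): print(proj(p,c))
```

```text
[-0.48  0.67  0.04  1.2  -0.05  1.8   1.53]
[255.80175319 221.84302045]
[255.76721088 234.10800281]
```

View pics/w1.png

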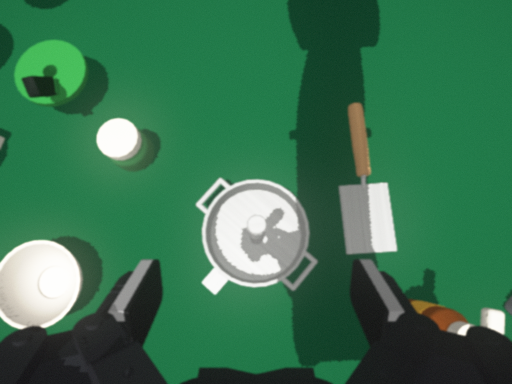

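The wrist view shows the rod tip at about (257,223) inside the pot rim, centred at about (256,233). The jaws are open at the bottom, and pump_b is at lower right (440,315).

Run:
```python
from h import *
import pickle;p=pickle.load(open("w1.pkl","rb"));im=cv2.imread("pics/w1.png")
g=cv2.cvtColor(im,cv2.COLOR_BGR2HSV)
m=(g[...,1]<60).astype(np.uint8);m[:165]=0;m[:,:190]=0;m[:,325:]=0;m[300:]=0
k=cv2.morphologyEx(m,cv2.MORPH_CLOSE,np.ones((5,5)))
cs,_=cv2.findContours(k,0,1);k=cv2.drawContours(k*0,[max(cs,key=cv2.contourArea)],-1,1,-1)
k=cv2.morphologyEx(k,cv2.MORPH_OPEN,cv2.getStructuringElement(2,(51,51)))
cs,_=cv2.findContours(k,0,1);e=cv2.fitEllipse(max(cs,key=cv2.contourArea));print(e,"pot",onz(p,*e[0],.05))
print("old tip",onz(p,257,223,.176))
c=im[180:290,195:320];cv2.imwrite("pics/w1c.png",cv2.resize(c,(750,660))[:600])
T=camera_params("top")
print("pump_b",onz(T,101,203,.1),onz(p,440,312,.1))
cc=cv2.resize(im[205:245,235:280],None,fx=14,fy=14,interpolation=cv2.INTER_CUBIC);cv2.imwrite("pics/tip.png",cc)
go(tcp_for([.555,-.193,.010+.10],-18),pose(-18))
```

```text
((255.16526794433594, 232.90756225585938), (105.66168212890625, 116.00161743164062), 131.43955993652344) pot [0.49701017 0.2108259  0.05      ]
old tip [0.49846167 0.21320644 0.176     ]
pump_b [0.50107027 0.41070865 0.1       ] [0.50043842 0.40415709 0.1       ]
shift mm [  48.6 -404.7  140.5] rot [-20.8  -0.3  35.2] tcp [0.5307 0.2149 0.267 ] F [-1.6 -7.6 -1.5] w 0.0856 t 1.4
```

View pics/tip.png

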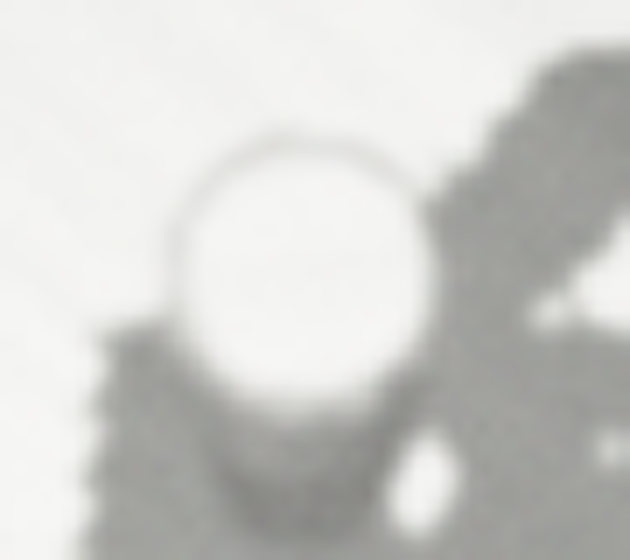

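send_rows(
  targets=[
    [1,0,0,0,0,0,0],
    [1,0,0,0,0,0,0],
    [1,0,0,0,0,0,0],
    [1,0,0,0,0,0,0],
    [1,0,0,0,0,0,0],
    [1,0,0,0,0,0,0],
    [1,0,0,0,0,0,0],
    [1,0,0,0,0,0,0],
    [1,0,0,0,0,0,0],
    [1,0,0,0,0,0,0],
  ],
)

```text
clock: 2.65
eef_pos: [0.5307, 0.2148, 0.2669]
tcp_rot: [-0.191, 0.946, -0.054, -0.257]
contact_force: [-0.8, 0.3, -0.8]
width: 0.0855
```

Run:
```python
from h import *
import pickle;q=pickle.load(open("w1.pkl","rb"));print("tip w1",onz(q,256.5,224.5,.176))
p=camera_params("wrist");im=capture("wrist");cv2.imwrite("pics/w2.png",im);pickle.dump(p,open("w2.pkl","wb"))
c=proj(p,onz(q,256.5,224.5,.176));print(c)
g=cv2.cvtColor(cv2.resize(im,None,fx=4,fy=4,interpolation=cv2.INTER_CUBIC),cv2.COLOR_BGR2GRAY)
x,y=(c*4).astype(int);s=g[y-60:y+60,x-60:x+60]
print(cv2.HoughCircles(s,cv2.HOUGH_GRADIENT,1,50,param1=60,param2=8,minRadius=28,maxRadius=42))
cv2.imwrite("pics/tip2.png",cv2.resize(im[int(c[1])-40:int(c[1])+40,int(c[0])-50:int(c[0])+50],(750,600),interpolation=cv2.INTER_CUBIC));print(c.astype(int))
m=(cv2.cvtColor(im,cv2.COLOR_BGR2HSV)[...,1]<60).astype(np.uint8);x,y=c.astype(int)
k=m*0;k[y-58:y+68,x-66:x+66]=m[y-58:y+68,x-66:x+66]
k=cv2.morphologyEx(k,cv2.MORPH_CLOSE,np.ones((5,5)));cs,_=cv2.findContours(k,0,1);k=cv2.drawContours(k*0,[max(cs,key=cv2.contourArea)],-1,1,-1)
k=cv2.morphologyEx(k,cv2.MORPH_OPEN,cv2.getStructuringElement(2,(51,51)))
cs,_=cv2.findContours(k,0,1);e=cv2.fitEllipse(max(cs,key=cv2.contourArea));print(e,"pot",onz(p,*e[0],.05))
go(tcp_for([.555,-.193,.010+.10],-18),pose(-18))
```

```text
tip w1 [0.49968356 0.21330675 0.176     ]
[268.11222406 223.32595953]
[[[ 61.5  59.5  36.9]
  [  5.5 113.5  40.2]]]
[268 223]
((263.6802062988281, 232.9061737060547), (105.62286376953125, 117.28598022460938), 131.58216857910156) pot [0.49728274 0.21104074 0.05      ]
shift mm [  48.7 -404.7  140.5] rot [-20.8  -0.3  35.2] tcp [0.5307 0.2148 0.2669] F [ 0.6 -0.2  1.1] w 0.0857 t 2.7
```

View pics/tip2.png

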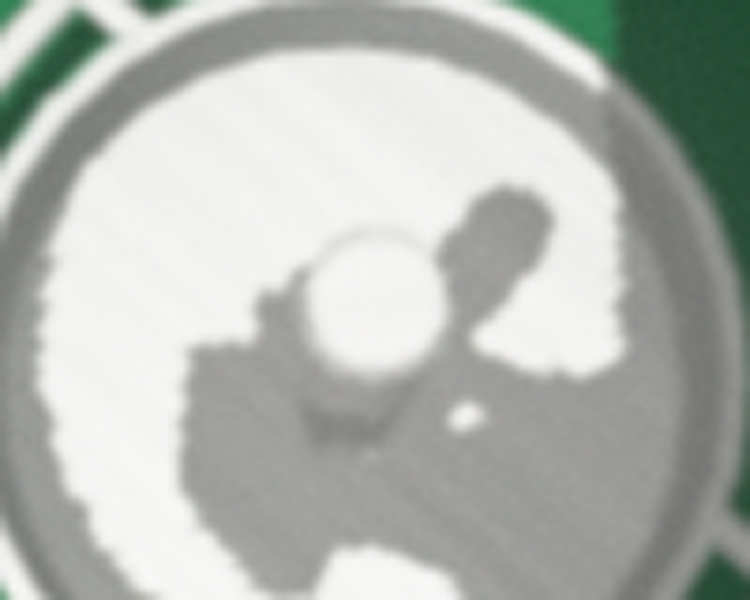

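The settled view puts the rod tip centre at pixel (267.8,223.3), which is (0.4997, 0.2133) at z 0.176, in agreement with the first look. Now to the platen.

send_rows(
  targets=[
    [1,0.006,-0.05,0.0,-2.6,0,4.4],
    [1,0.012,-0.1,0.02,-5.2,0,8.8],
    [1,0.018,-0.15,0.04,-7.8,0,13.2],
    [1,0.024,-0.202,0.06,-10.4,0,17.6],
    [1,0.03,-0.253,0.08,-13,-0.1,22],
    [1,0.036,-0.304,0.1,-15.6,-0.2,26.4],
    [1,0.042,-0.355,0.12,-18.2,-0.3,30.8],
    [1,0.0487,-0.4047,0.14,-20.8,-0.3,35.2],
    [1,0.0487,-0.4047,0.1405,-20.8,-0.3,35.2],
    [1,0.0487,-0.4047,0.1405,-20.8,-0.3,35.2],
  ],
)

```text
clock: 3.95
eef_pos: [0.584, -0.2022, 0.1723]
tcp_rot: [0.151, 0.954, 0.041, -0.256]
contact_force: [0.4, 0.7, 0.3]
width: 0.085
```

Run:
```python
from h import *
import pickle
p=camera_params("wrist");im=capture("wrist");cv2.imwrite("pics/w3.png",im);pickle.dump(p,open("w3.pkl","wb"))
g=cv2.cvtColor(im,cv2.COLOR_BGR2HSV)
print("pred bore",proj(p,[.555,-.193,.058]),"grip",proj(p,[.593,-.2054,.089]))
go(tcp_for([.555,-.193,.010],-18),pose(-18))
```

```text
pred bore [254.66876966 225.06561518] grip [254.44567081 276.05397562]
shift mm [-50.   -1.5  86.6] rot [0.  0.  0.1] tcp [ 0.5844 -0.2011  0.1726] F [0.1 0.8 0.3] w 0.0851 t 4.0
```

View pics/w3.png

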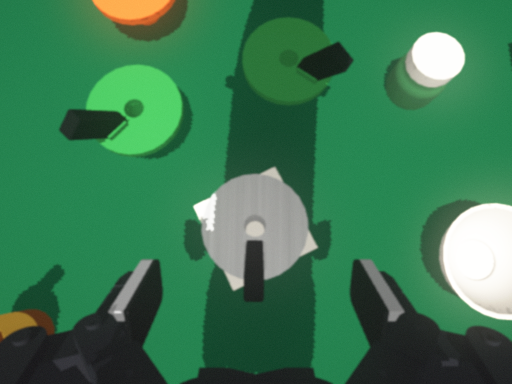

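Run:
```python
from h import *
import pickle
p=pickle.load(open("w3.pkl","rb"));im=cv2.imread("pics/w3.png")
g=cv2.cvtColor(im,cv2.COLOR_BGR2HSV)
m=((g[...,1]<60)&(g[...,2]>60)).astype(np.uint8)
k=m*0;k[165:295,185:325]=m[165:295,185:325];k=cv2.morphologyEx(k,cv2.MORPH_CLOSE,cv2.getStructuringElement(2,(31,31)));k=cv2.morphologyEx(k,cv2.MORPH_OPEN,cv2.getStructuringElement(2,(71,71)))
cs,_=cv2.findContours(k,0,1);e=cv2.fitEllipse(max(cs,key=cv2.contourArea));print(e,onz(p,*e[0],.058))
# bore: bright spot inside disc
gr=cv2.GaussianBlur(cv2.cvtColor(im,cv2.COLOR_BGR2GRAY),(3,3),0);s=gr[212:245,238:274]
print(cv2.HoughCircles(cv2.resize(s,None,fx=4,fy=4,interpolation=2),cv2.HOUGH_GRADIENT,1,50,param1=50,param2=8,minRadius=32,maxRadius=60))
print("bore",onz(p,255.5,228.5,.058))
h=((gr<60)).astype(np.uint8)[243:300,235:275];ys,xs=np.nonzero(h);f=np.polyfit(ys,xs,1);print("handle slope deg",np.degrees(np.arctan(f[0])),f[1]+235+f[0]*28)
```

```text
((254.7104034423828, 226.73985290527344), (106.5683364868164, 108.05064392089844), 94.95733642578125) [ 0.55634456 -0.19340022  0.058     ]
[[[ 69.5  73.5  37.2]
  [ 65.5 131.5  33.1]]]
bore [ 0.5579485  -0.19322697  0.058     ]
handle slope deg 1.3106933802388905 254.20461546937042
```

Run:
```python
from h import *
go(tcp_for([.5562,-.1934,.010],-18),pose(-18))
```

```text
shift mm [-51.1  -1.5  86. ] rot [0.  0.  0.1] tcp [ 0.5844 -0.2011  0.1726] F [0.1 0.8 0.3] w 0.0851 t 4.0
```

send_rows(
  targets=[
    [1,-0.025,-0.001,0,0,0,0],
    [1,-0.051,-0.0015,0,0,0,0],
    [1,-0.051,-0.0015,0.02,0,0,0],
    [1,-0.051,-0.0015,0.04,0,0,0],
    [1,-0.051,-0.0015,0.06,0,0,0],
    [1,-0.051,-0.0015,0.075,0,0,0],
    [1,-0.051,-0.0015,0.086,0,0,0],
    [1,-0.051,-0.0015,0.086,0,0,0],
    [1,-0.051,-0.0015,0.086,0,0,0],
    [1,-0.051,-0.0015,0.086,0,0,0],
  ],
)

```text
clock: 5.25
eef_pos: [0.5856, -0.2031, 0.0731]
tcp_rot: [0.15, 0.954, 0.041, -0.255]
contact_force: [-0.1, -0.4, 0.2]
width: 0.0852
```

send_rows(
  targets=[
    [0.1,0,0,0,0,0,0],
    [0.1,0,0,0,0,0,0],
    [0.1,0,0,0,0,0,0],
    [0.1,0,0,0,0,0,0],
    [0.1,0,0,0,0,0,0],
    [0,0,0,0,0,0,0],
    [0,0,0,0,0,0,0],
    [0,0,0,0,0,0,0],
    [0,0,0,0,0,0,0],
    [0,0,0,0,0,0,0],
  ],
  grip_force=70,
)

```text
clock: 6.5
eef_pos: [0.5858, -0.2033, 0.0732]
tcp_rot: [0.15, 0.954, 0.041, -0.255]
contact_force: [3.2, -2.2, 3.5]
width: 0.0134
```

Run:
```python
from h import *
import pickle
p=camera_params("wrist");im=capture("wrist");cv2.imwrite("pics/w4.png",im);pickle.dump(p,open("w4.pkl","wb"))
go(tcp_for([.5562,-.1934,.010+.06],-18),pose(-18))
```

```text
shift mm [ 30.2   0.3 -51.1] rot [0.  0.1 0.1] tcp [ 0.5859 -0.2033  0.0732] F [ 3.6 -2.3  2.4] w 0.0132 t 6.55
```

View pics/w4.png

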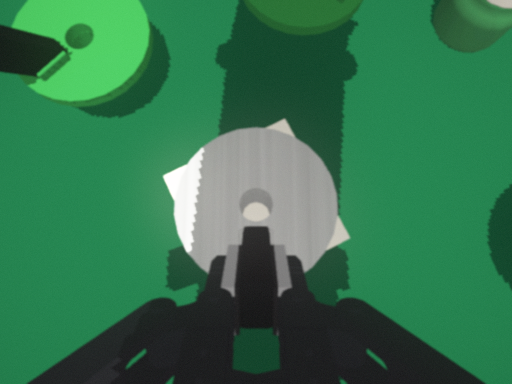

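The handle is held at width 13.2 mm, with the bore at about (256,204) in line with it. Now straight up, which is (+0.5, 0, -0.866) in tool axes.

send_rows(
  targets=[
    [0,0.0025,0,-0.0043,0,0,0],
    [0,0.005,0,-0.0087,0,0,0],
    [0,0.0075,0,-0.013,0,0,0],
    [0,0.01,0,-0.0173,0,0,0],
    [0,0.0125,0,-0.0217,0,0,0],
    [0,0.015,0,-0.026,0,0,0],
    [0,0.02,0,-0.0346,0,0,0],
    [0,0.025,0,-0.0433,0,0,0],
    [0,0.03,0,-0.052,0,0,0],
    [0,0.03,0,-0.052,0,0,0],
  ],
)

```text
clock: 7.8
eef_pos: [0.5862, -0.2035, 0.1343]
tcp_rot: [0.15, 0.955, 0.041, -0.254]
contact_force: [0.4, 0.7, -4.0]
width: 0.013
```

Run:
```python
from h import *
import pickle
for n in("w4","w5"):
    if n=="w5":
        p=camera_params("wrist");im=capture("wrist");cv2.imwrite("pics/w5.png",im);pickle.dump(p,open("w5.pkl","wb"))
    p=pickle.load(open(n+".pkl","rb"));im=cv2.imread(f"pics/{n}.png")
    g=cv2.cvtColor(im,cv2.COLOR_BGR2HSV)
    m=((g[...,1]<60)&(g[...,2]>60)).astype(np.uint8);k=m*0;k[115:225,165:350]=m[115:225,165:350]
    s=cv2.GaussianBlur(cv2.cvtColor(im,cv2.COLOR_BGR2GRAY),(3,3),0)[175:235,226:286]
    print(n,cv2.HoughCircles(cv2.resize(s,None,fx=4,fy=4,interpolation=2),cv2.HOUGH_GRADIENT,1,200,param1=50,param2=8,minRadius=56,maxRadius=80))
t=telemetry.observe();print(t["contact_force"],t["moment"])
a=[cv2.resize(cv2.imread(f"pics/{n}.png")[120:260,166:346],(400,311),interpolation=2) for n in("w4","w5")]
cv2.imwrite("pics/cmp.png",np.hstack(a))
```

```text
w4 [[[120.5 166.5  57.8]]]
w5 [[[110.5 129.5  79.4]]]
[-0.16785839  0.26628813 -3.92757477] [-0.31142581 -0.91877286 -0.0132386 ]
```

View pics/cmp.png

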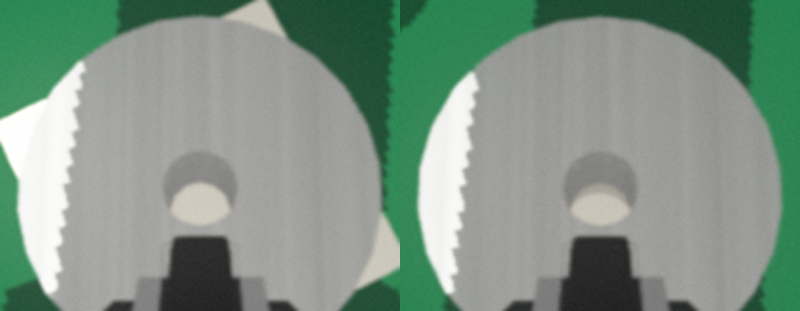

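```bash
cat >> h.py <<'E'
import pickle
TIP=np.array([.4997,.2133])
def boreoff():  # bore-at-disc-top relative to TCP, tool frame
    p=pickle.load(open("w4.pkl","rb"));b=onz(p,255.8,204.3,.058)
    return R.from_quat([.15,.954,.041,-.255]).inv().apply(b-np.array([.5858,-.2033,.0732])),b
def to(xy,zo,M):  # target TCP for platen origin at xy,zo
    b,_=boreoff();return np.array([*xy,zo+.048])-M@b
E
python3 - <<'E'
from h import *
b,w=boreoff();print(b,w, "nominal",pose(0).T@([0-.0,0,.048]-tcp_for([0,0,0],0)))
M0=R.from_quat(telemetry.observe()["tcp_rot"]).as_matrix()
Mt=R.from_euler('z',41,degrees=True).as_matrix()@R.from_quat([.15,.954,.041,-.255]).as_matrix()
go(to(w[:2],.215,R.from_quat([.15,.954,.041,-.255]).as_matrix()),R.from_quat([.15,.954,.041,-.255]).as_matrix())
go(to(TIP,.215,Mt),Mt)
print(to(TIP,.215,Mt))
E
```

```text
[0.02004646 0.00080711 0.02909201] [ 0.55570713 -0.19270581  0.058     ] nominal [0.01914102 0.         0.02784679]
shift mm [  72.     0.2 -125.3] rot [-0.   0.1 -0. ] tcp [ 0.5859 -0.2034  0.1336] F [-0.2  0.3 -3.9] w 0.013 t 7.85
shift mm [232.8 390.4 -32.7] rot [ 20.4   0.2 -35.6] tcp [ 0.5859 -0.2034  0.1336] F [-0.2  0.3 -3.9] w 0.013 t 7.85
[0.52936179 0.22504716 0.2782    ]
```

send_rows(
  targets=[
    [0,0.005,0,-0.008,0,0,0],
    [0,0.011,0,-0.019,0,0,0],
    [0,0.02,0,-0.0346,0,0,0],
    [0,0.03,0,-0.052,0,0,0],
    [0,0.04,0,-0.0693,0,0,0],
    [0,0.05,0,-0.0866,0,0,0],
    [0,0.06,0,-0.104,0,0,0],
    [0,0.067,0,-0.116,0,0,0],
    [0,0.07,0,-0.1212,0,0,0],
    [0,0.07,0,-0.1212,0,0,0],
  ],
)

```text
clock: 9.1
eef_pos: [0.5855, -0.2034, 0.2737]
tcp_rot: [0.15, 0.955, 0.041, -0.254]
contact_force: [0.2, -0.5, -2.4]
width: 0.0132
```

Run:
```python
from h import *
Mt=R.from_euler('z',41,degrees=True).as_matrix()@R.from_quat([.15,.954,.041,-.255]).as_matrix()
go(to(TIP,.215,Mt),Mt)
```

```text
shift mm [162.8 390.4  88.6] rot [ 20.4   0.2 -35.6] tcp [ 0.5855 -0.2034  0.2737] F [ 0.2 -0.5 -2.4] w 0.0132 t 9.1
```

send_rows(
  targets=[
    [0,0.01,0.0234,0.0053,1.2,0,-2.1],
    [0,0.0277,0.0664,0.0151,3.5,0,-6.1],
    [0,0.0488,0.1171,0.0266,6.1,0,-10.7],
    [0,0.0716,0.1718,0.039,9,0.1,-15.7],
    [0,0.0944,0.2264,0.0514,11.8,0.1,-20.6],
    [0,0.1172,0.2811,0.0638,14.7,0.1,-25.6],
    [0,0.1368,0.3279,0.0744,17.1,0.2,-29.9],
    [0,0.1514,0.3631,0.0824,19,0.2,-33.1],
    [0,0.1595,0.3826,0.0868,20,0.2,-34.9],
    [0,0.1628,0.3904,0.0886,20.4,0.2,-35.6],
  ],
)

```text
clock: 10.35
eef_pos: [0.5291, 0.2257, 0.2776]
tcp_rot: [-0.194, 0.946, -0.051, -0.254]
contact_force: [-0.4, 0.1, -3.9]
width: 0.0131
```

Run:
```python
from h import *
Mt=R.from_euler('z',41,degrees=True).as_matrix()@R.from_quat([.15,.954,.041,-.255]).as_matrix()
go(to(TIP,.183,Mt),Mt)
```

```text
shift mm [-15.7  -0.8  27.2] rot [-0.  -0.1  0.1] tcp [0.5291 0.2257 0.2776] F [-0.4  0.1 -3.9] w 0.0131 t 10.35
```

send_rows(
  targets=[
    [0,-0.003,-0.0008,0.005,0,0,0],
    [0,-0.006,-0.0008,0.01,0,-0.1,0.1],
    [0,-0.009,-0.0008,0.016,0,-0.1,0.1],
    [0,-0.012,-0.0008,0.021,0,-0.1,0.1],
    [0,-0.014,-0.0008,0.025,0,-0.1,0.1],
    [0,-0.0157,-0.0008,0.0272,0,-0.1,0.1],
    [0,-0.0157,-0.0008,0.0272,0,-0.1,0.1],
    [0,-0.0157,-0.0008,0.0272,0,-0.1,0.1],
    [0,-0.0157,-0.0008,0.0272,0,-0.1,0.1],
    [0,-0.0157,-0.0008,0.0272,0,-0.1,0.1],
  ],
)

```text
clock: 11.6
eef_pos: [0.5294, 0.2251, 0.2463]
tcp_rot: [-0.194, 0.947, -0.051, -0.253]
contact_force: [1.2, 0.7, -4.2]
width: 0.0134
```

Run:
```python
from h import *
Mt=R.from_euler('z',41,degrees=True).as_matrix()@R.from_quat([.15,.954,.041,-.255]).as_matrix()
p=camera_params("wrist");im=capture("wrist");cv2.imwrite("pics/w6.png",im);pickle.dump(p,open("w6.pkl","wb"))
S=camera_params("scene");sc=capture("scene");cv2.imwrite("pics/s6.png",sc)
print("tip px",proj(p,[*TIP,.176]),"scene",proj(S,[*TIP,.176]))
go(to(TIP,.172,Mt),Mt)
x,y=proj(S,[*TIP,.19]).astype(int)
cv2.imwrite("pics/c6.png",np.hstack([cv2.resize(im[170:250,206:306],(400,320),interpolation=2),cv2.resize(sc[y-40:y+40,x-50:x+50],(400,320),interpolation=2)]))
print(x,y)
```

```text
tip px [254.53632713 215.35564845] scene [326.22863664 217.25239717]
shift mm [-5.5 -0.   9.6] rot [-0.  0. -0.] tcp [0.5294 0.2251 0.2462] F [-0.5 -0.4 -3.1] w 0.0135 t 11.7
326 214
```

View pics/c6.png

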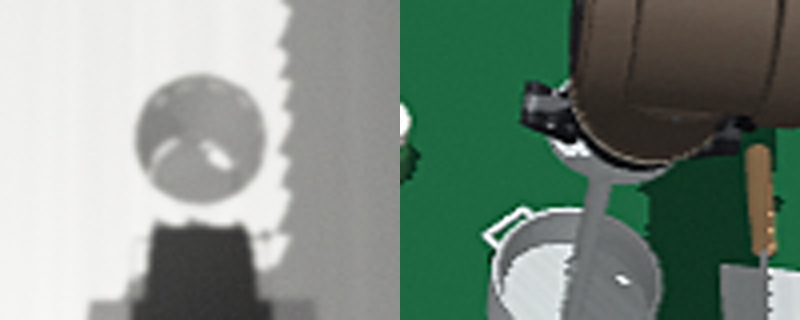

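Run:
```python
from h import *
p=pickle.load(open("w6.pkl","rb"));im=cv2.imread("pics/w6.png")
for z in(.231,.183,.176):print(proj(p,[*TIP,z]))
g=cv2.cvtColor(im[184:226,234:278],cv2.COLOR_BGR2GRAY)
G=cv2.resize(g,None,fx=14,fy=14,interpolation=2)
G=np.clip((G.astype(float)-110)*2.2,0,255).astype(np.uint8)
C=cv2.cvtColor(G,cv2.COLOR_GRAY2BGR)
for z,col,r in((.231,(255,0,0),9.3),(.183,(0,255,0),9.3),(.176,(0,0,255),7)):
    c=proj(p,[*TIP,z]);q=proj(p,[*(TIP+[r/1000*np.sin(np.radians(23)),-r/1000*np.cos(np.radians(23))]),z]);rad=np.linalg.norm(q-c)
    cv2.circle(C,(int((c[0]-234+.5)*14),int((c[1]-184+.5)*14)),int(rad*14),col,1)
cv2.imwrite("pics/c7.png",C)
```

```text
[254.2294733  202.68750361]
[254.50531114 214.07518543]
[254.53632713 215.35564845]
```

View pics/c7.png

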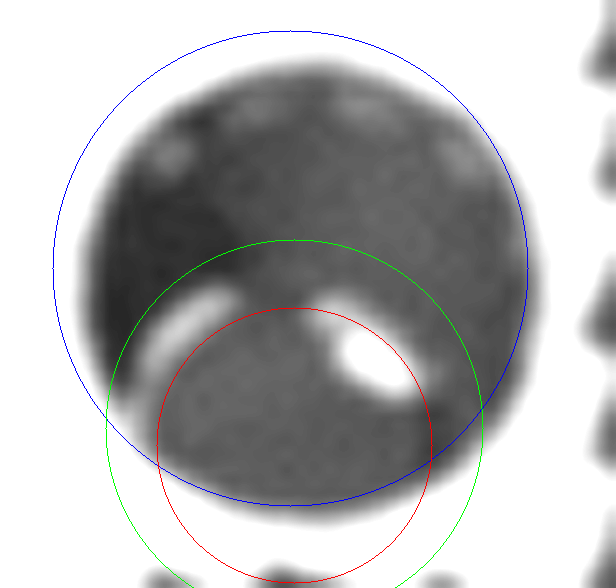

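Through the bore, the tip's taper ring is centred about 1.5 mm left of the bore axis (image -x, which is tool -y) and level with it vertically. I'll correct -1.5 mm in y and descend gently past the taper.

send_rows(
  targets=[
    [0,0,-0.0015,0,0,0,0],
    [0,0,-0.0015,0,0,0,0],
    [0,-0.001,-0.0015,0.0017,0,0,0],
    [0,-0.002,-0.0015,0.0035,0,0,0],
    [0,-0.003,-0.0015,0.0052,0,0,0],
    [0,-0.004,-0.0015,0.0069,0,0,0],
    [0,-0.0045,-0.0015,0.0078,0,0,0],
    [0,-0.005,-0.0015,0.0087,0,0,0],
    [0,-0.0055,-0.0015,0.0095,0,0,0],
    [0,-0.0055,-0.0015,0.0095,0,0,0],
  ],
)

```text
clock: 12.95
eef_pos: [0.5299, 0.2237, 0.2352]
tcp_rot: [-0.194, 0.947, -0.051, -0.253]
contact_force: [-0.4, 0.4, -3.4]
width: 0.0127
```

Run:
```python
from h import *
Mt=R.from_euler('z',41,degrees=True).as_matrix()@R.from_quat([.15,.954,.041,-.255]).as_matrix()
p=camera_params("wrist");im=capture("wrist");cv2.imwrite("pics/w8.png",im);pickle.dump(p,open("w8.pkl","wb"))
t=telemetry.observe();print(t["contact_force"],t["moment"],t["eef_pos"])
go(to(TIP,.160,Mt),Mt)
```

```text
[-0.98030963  0.37603983 -4.28004718] [ 0.38155491 -0.90567445 -0.06449425] [0.52991601 0.22371634 0.23522748]
shift mm [-6.   1.4 10.4] rot [-0.  0. -0.] tcp [0.5299 0.2237 0.2352] F [-1.   0.4 -4.3] w 0.013 t 13.0
```

No contact at 4 mm past the nominal tip height, so I'll continue.

send_rows(
  targets=[
    [0,-0.0005,0,0.0009,0,0,0],
    [0,-0.001,0,0.0017,0,0,0],
    [0,-0.002,0,0.0035,0,0,0],
    [0,-0.003,0,0.0052,0,0,0],
    [0,-0.004,0,0.0069,0,0,0],
    [0,-0.005,0,0.0087,0,0,0],
    [0,-0.006,0,0.0104,0,0,0],
    [0,-0.007,0,0.0121,0,0,0],
    [0,-0.0075,0,0.013,0,0,0],
    [0,-0.0075,0,0.013,0,0,0],
  ],
)

```text
clock: 14.25
eef_pos: [0.5299, 0.2237, 0.2201]
tcp_rot: [-0.194, 0.946, -0.051, -0.253]
contact_force: [-0.5, 0.2, -4.1]
width: 0.0133
```

Run:
```python
from h import *
im=capture("wrist");cv2.imwrite("pics/w9.png",im)
t=telemetry.observe();print(t["contact_force"],t["moment"],t["eef_pos"],t["clock"])
a=[cv2.resize(cv2.imread(f"pics/{n}.png")[180:230,228:284],(392,350),interpolation=2) for n in("w8","w9")]
cv2.imwrite("pics/c9.png",np.hstack(a))
```

```text
[-0.16177322 -0.25428101 -4.43112411] [ 0.35775557 -0.78391507 -0.04934043] [0.52987703 0.223752   0.22013746] 14.3
```

View pics/c9.png

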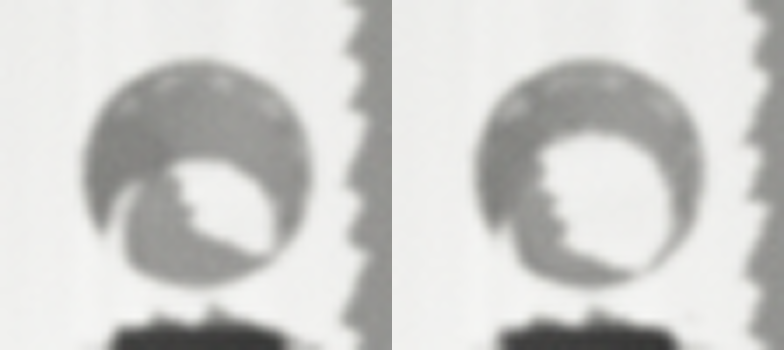

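The tip is now inside the bore and centred (594 against 590 in the crop), with no contact force. That uses up my picture views, so from here I guide it down on force readings.

send_rows(
  targets=[
    [0,-0.002,0,0.0035,0,0,0],
    [0,-0.005,0,0.0087,0,0,0],
    [0,-0.008,0,0.0139,0,0,0],
    [0,-0.011,0,0.0191,0,0,0],
    [0,-0.014,0,0.0242,0,0,0],
    [0,-0.017,0,0.0294,0,0,0],
    [0,-0.02,0,0.0346,0,0,0],
    [0,-0.023,0,0.0398,0,0,0],
    [0,-0.025,0,0.0433,0,0,0],
    [0,-0.025,0,0.0433,0,0,0],
  ],
)

```text
clock: 15.55
eef_pos: [0.5299, 0.2237, 0.1698]
tcp_rot: [-0.194, 0.946, -0.051, -0.253]
contact_force: [-1.4, -0.0, -3.5]
width: 0.013
```

Run:
```python
from h import *
t=telemetry.observe();print(t["contact_force"],t["moment"],t["eef_pos"],t["clock"],t["joints"].round(2))
Mt=R.from_euler('z',41,degrees=True).as_matrix()@R.from_quat([.15,.954,.041,-.255]).as_matrix()
go([.5299,.2237,.2201-.100],Mt)
```

```text
[-1.36846208e+00 -2.51990026e-03 -3.50054906e+00] [ 0.42418369 -0.80485944 -0.08882311] [0.5298705  0.22372176 0.16978123] 15.55 [-0.49  0.74  0.03  1.31 -0.05  1.61  1.53]
shift mm [-24.8  -0.1  43. ] rot [-0.  0. -0.] tcp [0.5299 0.2237 0.1698] F [-1.4 -0.  -3.5] w 0.013 t 15.55
```

send_rows(
  targets=[
    [0,-0.002,0,0.0035,0,0,0],
    [0,-0.005,0,0.0087,0,0,0],
    [0,-0.008,0,0.0139,0,0,0],
    [0,-0.011,0,0.0191,0,0,0],
    [0,-0.014,0,0.0242,0,0,0],
    [0,-0.017,0,0.0294,0,0,0],
    [0,-0.02,0,0.0346,0,0,0],
    [0,-0.023,0,0.0398,0,0,0],
    [0,-0.025,0,0.0433,0,0,0],
    [0,-0.025,0,0.0433,0,0,0],
  ],
)

```text
clock: 16.8
eef_pos: [0.5299, 0.2237, 0.1194]
tcp_rot: [-0.194, 0.946, -0.051, -0.253]
contact_force: [-1.0, 0.9, -4.7]
width: 0.0132
```

send_rows(
  targets=[
    [0,-0.002,0,0.0035,0,0,0],
    [0,-0.004,0,0.0069,0,0,0],
    [0,-0.006,0,0.0104,0,0,0],
    [0,-0.009,0,0.0156,0,0,0],
    [0,-0.012,0,0.0208,0,0,0],
    [0,-0.015,0,0.026,0,0,0],
    [0,-0.017,0,0.0294,0,0,0],
    [0,-0.019,0,0.0329,0,0,0],
    [0,-0.02,0,0.0346,0,0,0],
    [0,-0.02,0,0.0346,0,0,0],
  ],
)

```text
clock: 18.05
eef_pos: [0.5299, 0.2237, 0.0793]
tcp_rot: [-0.193, 0.946, -0.051, -0.253]
contact_force: [-1.0, 0.3, -3.5]
width: 0.013
```

Run:
```python
from h import *
t=telemetry.observe();print(t["contact_force"],t["moment"],t["clock"])
Mt=R.from_euler('z',41,degrees=True).as_matrix()@R.from_quat([.15,.954,.041,-.255]).as_matrix()
go([.5299,.2237,.0712],Mt)
```

```text
[-1.0188897   0.324461   -3.47420597] [ 0.47205489 -0.80349204 -0.08104933] 18.05
shift mm [-4.1  0.   7.1] rot [-0.1 -0.  -0. ] tcp [0.5299 0.2237 0.0793] F [-1.   0.3 -3.5] w 0.013 t 18.05
```

About 8 mm to go, so slow from here.

send_rows(
  targets=[
    [0,-0.0005,0,0.0009,0,0,0],
    [0,-0.001,0,0.0017,0,0,0],
    [0,-0.0015,0,0.0026,0,0,0],
    [0,-0.002,0,0.0035,0,0,0],
    [0,-0.0025,0,0.0043,0,0,0],
    [0,-0.003,0,0.0052,0,0,0],
    [0,-0.0033,0,0.0057,0,0,0],
    [0,-0.0036,0,0.0062,0,0,0],
    [0,-0.0038,0,0.0066,0,0,0],
    [0,-0.0038,0,0.0066,0,0,0],
  ],
)

```text
clock: 19.3
eef_pos: [0.53, 0.2237, 0.0717]
tcp_rot: [-0.194, 0.946, -0.051, -0.253]
contact_force: [-0.1, -1.2, -3.5]
width: 0.0133
```

send_rows(
  targets=[
    [0,-0.0001,0,0.0002,0,0,0],
    [0,-0.0002,0,0.0003,0,0,0],
    [0,-0.0003,0,0.0005,0,0,0],
    [0,-0.0004,0,0.0007,0,0,0],
    [0,-0.0004,0,0.0007,0,0,0],
    [0,-0.0005,0,0.0009,0,0,0],
    [0,-0.0005,0,0.0009,0,0,0],
    [0,-0.0005,0,0.0009,0,0,0],
    [0,-0.0005,0,0.0009,0,0,0],
    [0,-0.0005,0,0.0009,0,0,0],
  ],
)

```text
clock: 20.55
eef_pos: [0.5301, 0.2238, 0.0711]
tcp_rot: [-0.194, 0.946, -0.051, -0.253]
contact_force: [0.5, -0.0, 6.3]
width: 0.0132
```

Contact is felt at TCP z 0.0711 (predicted home 0.0712), a rise of about 10 N. Releasing, then backing out along the handle.

send_rows(
  targets=[
    [0.3,0,0,0,0,0,0],
    [0.5,0,0,0,0,0,0],
    [0.6,0,0,0,0,0,0],
    [0.6,0,0,0,0,0,0],
    [0.6,0,0,0,0,0,0],
    [0.6,0,0,0,0,0,0],
    [0.6,0,0,0,0,0,0],
    [0.6,0,0,0,0,0,0],
    [0.6,0,0,0,0,0,0],
    [0.6,0,0,0,0,0,0],
  ],
)

```text
clock: 21.8
eef_pos: [0.5301, 0.2237, 0.0711]
tcp_rot: [-0.194, 0.946, -0.051, -0.253]
contact_force: [-0.4, 0.2, -0.1]
width: 0.0514
```

send_rows(
  targets=[
    [0.6,0,0,-0.006,0,0,0],
    [0.6,0,0,-0.014,0,0,0],
    [0.6,0,0,-0.025,0,0,0],
    [0.6,0,0,-0.04,0,0,0],
    [0.6,0,0,-0.06,0,0,0],
    [0.6,0,0,-0.08,0,0,0],
    [0.6,0,0,-0.1,0,0,0],
    [0.6,0,0,-0.115,0,0,0],
    [0.6,0,0,-0.12,0,0,0],
    [0.6,0,0,-0.12,0,0,0],
  ],
)

```text
clock: 23.05
eef_pos: [0.5854, 0.2473, 0.1752]
tcp_rot: [-0.194, 0.947, -0.051, -0.253]
contact_force: [-0.0, 0.6, -0.4]
width: 0.0509
```

Run:
```python
from h import *
t=telemetry.observe();print(t["contact_force"],t["eef_pos"],t["width"],t["clock"])
p=camera_params("wrist");im=capture("wrist");cv2.imwrite("pics/w10.png",im)
top=capture("top");sc=capture("scene");cv2.imwrite("pics/top10.png",top);cv2.imwrite("pics/s10.png",sc)
g=cv2.cvtColor(im,cv2.COLOR_BGR2HSV);m=((g[...,1]<60)&(g[...,2]>60)).astype(np.uint8)
print("pred disc centre wrist",proj(p,[*TIP,.056]),"tip",proj(p,[*TIP,.176]))
# bystanders: changed pixels at table between start and now
for n,b in(("top",top),("scene",sc)):
    a=cv2.imread(f"pics/{n}0.png");d=(cv2.absdiff(a,b).max(2)>50).astype(np.uint8);d=cv2.morphologyEx(d,cv2.MORPH_OPEN,np.ones((3,3)))
    _,_,st,_=cv2.connectedComponentsWithStats(d);print(n,[s.tolist() for s in st[1:] if s[4]>15])
# disc ellipse in wrist view
s=m.copy();c=proj(p,[*TIP,.056]).astype(int);k=s*0;k[max(0,c[1]-90):c[1]+90,c[0]-90:c[0]+90]=s[max(0,c[1]-90):c[1]+90,c[0]-90:c[0]+90]
cs,_=cv2.findContours(k,0,1);q=max(cs,key=cv2.contourArea);print(cv2.fitEllipse(q))
```

```text
[-0.03977036  0.62712665 -0.4008694 ] [0.58535619 0.24727291 0.17524959] 0.05087508271342655 23.05
pred disc centre wrist [256.51480061 155.01134605] tip [257.0954972   86.61446827]
top [[69, 65, 11, 13, 104], [83, 82, 65, 70, 2919], [165, 146, 4, 5, 18], [132, 157, 8, 12, 59], [315, 169, 12, 18, 126], [112, 185, 50, 69, 2182], [159, 187, 32, 49, 741], [99, 211, 26, 48, 580], [140, 253, 18, 32, 207], [151, 255, 24, 9, 90], [141, 267, 4, 6, 21], [0, 338, 12, 16, 145], [214, 357, 8, 7, 39]]
scene [[367, 0, 43, 35, 592], [494, 0, 18, 6, 89], [355, 5, 9, 14, 82], [333, 9, 16, 25, 195], [364, 14, 15, 20, 151], [387, 38, 6, 9, 32], [320, 45, 13, 14, 132], [378, 54, 9, 10, 48], [331, 57, 7, 6, 30], [345, 58, 5, 9, 38], [312, 63, 8, 20, 118], [302, 63, 76, 202, 6537], [349, 71, 16, 20, 199], [334, 74, 9, 17, 120], [313, 89, 3, 8, 24], [340, 123, 16, 16, 143], [498, 143, 14, 22, 166], [500, 166, 5, 6, 25], [181, 190, 14, 13, 118], [313, 207, 3, 7, 21], [331, 272, 7, 7, 30], [321, 275, 8, 5, 34], [312, 279, 6, 3, 18], [324, 309, 4, 5, 18], [345, 314, 5, 5, 19], [355, 325, 8, 6, 36]]
((253.99041748046875, 159.3173065185547), (145.9949188232422, 153.5970001220703), 161.32977294921875)
```

Run:
```python
from plant import r
print(r.finish_job())
```

```text
the job is handed in; nothing more can be done
None
```

The steel platen is home in the press pot. I lifted it straight up out of the block, carried it level, and guided it down the rod in the grip. Then I let go, backed out along the handle and handed the job in at about 23 s.

**What went well**
- The weight reading stayed steady at about 4 N all the way down.
- Contact with the pot floor came at TCP z 0.0711 m against a predicted 0.0712 m, with a rise of about 10 N.
- After release the wrist force was close to zero.

**What disagreed or is less certain**
- The rod looked about 3.3 mm off the pot's centre in the wrist view, not the stated 5 mm. The bore prediction was also about 1 to 1.5 mm off, so I corrected 1.5 mm from the view through the bore.
- One row was sent in millimetres by mistake at the start. The per-row limit capped it and nothing was touched.
- I had used all 12 picture views, so I never viewed the final state. In the final wrist image, the outline fitted around the disc was about 5 px from where I predicted its centre. That outline probably includes the pot rim, so it is a weak check.
- The before/after image comparison is inconclusive for the bystanders: most changes look like the arm and its shadow, including around the lemons and the spatula. I felt no unexpected contact at any step.

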